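# Make up two board repair kits, one tray from a nested stack

### The job

Make up the two board repair kits. First lift the blue tray off the grey tray it is nested in, leaving the grey one down in its dock, and seat the blue tray squarely in the empty dock. Then stand the blue capacitor and the orange relay in the yellow tray, and the black capacitor and the grey terminal block in the blue tray, each upright and flat on the tray's floor; the yellow tray and the grey tray stay in their docks.

Things in the scene. Friction and masses are not known exactly. Their poses are not given: they have to be found in the camera images.
- tray_blue: Blue stamped tray, at first nested in the grey one. Rim 144 long (x), 68 wide (y), 24 high, 0.12 kg; a flat ear with a white label juts 13 out at its +x end. Origin: centre of its underside, at the soles of its 10 mm feet; floor 12 above it, rim flange (5 wide, 4 thick) with upper face at 24. Inside floor 122 x 46, crossed at x = 0 by a rib 2.5 high. Grasp the flange across the 68 at mid-length.
- tray_grey: Grey tray under the blue one, same shape, size and origin, loose in its own dock, turned end for end so that its ear shows at the other end. The blue tray sits 12 higher in it with 1.4 play a side; its flange is just as wide as the blue one's, 8 free between them, so fingertips over 12 below the blue flange's upper face would grip both.
- tray_yellow: Yellow tray, same shape, size and origin as the blue one, empty, loose in its own dock.
- dock_empty: Fixed dock without a tray (all docks alike): bare metal plate 156 (x) x 80 (y) x 6 thick, origin at the centre of its underside on the bench, four black corner guides rising 15 above the plate. A tray's feet stand on the plate (tray origin 6 above the dock's), its length along the dock's x either way round, about 4.5 play a side; the guides end below its flange and leave mid-length free.
- cap_blue: Blue capacitor, upright cylinder 22 in diameter, 41 high, silver top. Origin: centre of its underside. 0.02 kg.
- cap_black: Black capacitor, upright cylinder 18 in diameter, 36 high, silver top. Origin: centre of its underside. 0.02 kg. (A fatter dark capacitor lying on its side is not meant.)
- relay_orange: Orange plug-in relay, upright block 28 (x) x 28 (y) x 36 high. Origin on its underside, centre of the block at y = +1. 0.035 kg.
- terminal_grey: Grey four-way terminal block, 17 wide (x) x 40 long (y) x 21 high to the top of its body (four screw heads stand 3 above it). Origin: centre of its underside. 0.022 kg. (The green terminal block is not meant.)
There are look-alikes about, which are no part of the job. Leave any turquoise look-alike of the cap_blue alone.

How it is judged:
By the outcome, as a careful person would: the job done as asked, in the order asked, and still so for the second after the job is handed in, with the robot touching nothing.
It also fails if it takes over 120 s, if anything falls off the work surface, if the arm or the gripper's body presses on something with over 40 N, if the wrist force passes 120 N, or if a joint passes its speed limit or range.

### The arm

A 6-joint arm with a two-finger parallel gripper is mounted at the origin on a cart in front of the work surface, level with it; the furniture and walls round the work are solid. World frame = base frame: x ahead of the robot, y to its left, z up, the work surface at z = 0. Lengths are in m, angles in rad, forces in N, time in s.
With the tool pointing down it reaches from about 0.275 to 0.825 m from the base axis. Payload 4.9 kg.
Tool frame: the origin (TCP) lies midway between the tips of the shut fingers; the grasp point (between the pads) lies 19 mm behind it (bot.grip_depth is the distance from the TCP to the grasp point, in m); z points along the fingers, y is the line along which they close (so a half turn about z gives the same grasp; the last joint's range is limited). The gripper opens to 85 mm and grips with 20 to 120 N. Pads are 22 mm wide; open, the fingers measure 114 mm over their backs; the gripper's body (76 mm by 85 mm) begins 54 mm behind the grasp point. The pads swing forward as they close: fully open they stand 13 mm farther back than shut.
Start: joints at [-1.243, 0.326, -0.193, 1.052, 0, 1.437], TCP at [0.245, -0.492, 0.205] pointing down, gripper open.
Joint ranges: [-2.65, 2.65], [-0.97, 1.79], [-1.3, 1.35], [-1.93, 2.1], [-1.47, 1.37], [-3.14, 3.14]. Speed limits (rad/s): [2.57, 2.57, 3.14, 3.14, 3.14, 3.14].

### API

Orientations are given as a unit quaternion [w, x, y, z].
In Python, from cell import bot gives the robot as it stands. Calls block until the motion is done:
- bot.move_pose(position, orientation): joint-space move of the TCP to a pose.
- bot.move_linear(position, speed=0.15, rotation=None, until_force=None): straight line of the TCP; rotation=None keeps the orientation; speed is the mean speed in m/s. With until_force (N) it stops when the force on the tool has changed by that much, and returns True; else False.
- bot.goto_joints(angles): joint-space move.
- bot.set_gripper(opening, grasp_force=None): opening from 0.0 (shut) to 1.0 (fully open); grasp_force is the grip in N (None keeps the last); returns when the fingers have stopped.
- bot.wait(seconds).
- bot.solve_ik(position, orientation): joint angles nearest the present ones, or None.
- bot.camera(name): name is "side" or "top" or "wrist"; returns the picture (480x640x3 uint8, red, green, blue); there is no depth.
- bot.calibration(name): a dict with "mtx" (3x3 intrinsics, pixels), "k1" (the pictures are not rectified: a ray, as slopes to the right and down, at radius r is drawn at 1 + k1 r^2 times it, then the intrinsics apply), "extrinsics" (4x4, takes a point from world to camera coordinates); the wrist camera has in their place "hand_eye" (4x4, takes a point from camera to tool coordinates, whose origin is the TCP and whose axes are the flange's). Camera axes: x right, y down, z forward; pixel columns grow to the right and rows downward; lengths in m; the calibration is good to about 2 mm. A picture is of the moment at which its call begins: read the wrist's pose just before it. calibration takes no time and is no camera call.
A pose or a line that the arm cannot do raises bot.PlanningError and nothing moves.
- bot.close_job(): hands the job in; it is judged then, once.
Trained networks look in the newest picture that a camera, given by its name, has taken for a name from the list of things; names that differ only in an ending like _2 or _b are one class to them, and where a whole thing is asked for, a point or a joint stands for the part that bears it (a point fixed in the world has none). Each returns a list of dicts, best first, with "confidence" (0 to 1); they miss things now and then, are a little off and sometimes report something else, mostly with a low value. They report only what shows in the picture. A call takes as long as a camera call. They do not tell look-alikes from the thing itself.
- bot.search_frame(camera, thing): "bbox" ([left, top, width, height] in pixels, round what is visible of it).
Readings, each from a call of its own:
- bot.read_clock(): time.
- bot.read_joint_positions(): joint angles.
- bot.read_joint_vel(): joint speeds.
- bot.read_joint_efforts(): joint torques, N m.
- bot.read_position(): TCP position.
- bot.read_tool_rot(): TCP orientation.
- bot.read_ft_force(): force on the tool from outside, world axes, zero at the start.
- bot.read_moment(): the same for the moment, N m.
- bot.read_gripper_width(): opening from 0.0 (shut) to 1.0 (fully open).
- bot.read_finger_force(): force on a finger pad.
Only numpy, scipy, OpenCV 4.12 (cv2) and the standard library are available. Lean on these libraries where they do the work, as an engineer would, in place of code of your own. Each camera call takes 0.05 s, during which the arm holds its last target. There are 200 camera calls.

## Working session

There is one attempt and no reset: what is moved stays moved. The work goes in short steps, each a Python script; the robot and the scene stay as the last script left them, time stands still between calls to the robot, and variables do not carry over. Pictures are saved under pics/ and viewed, at most 14 in all, crops included, and the job is handed in when it is done.

```bash
mkdir -p pics; ls
python3 - <<'E'
from cell import bot
import cv2
for n in("top","side"):
    im=bot.camera(n); cv2.imwrite(f"pics/{n}0.png",im[:,:,::-1])
    for t in "tray_blue tray_grey tray_yellow dock_empty cap_blue cap_black relay_orange terminal_grey".split():
        print(n,t,[(d["bbox"],round(d["confidence"],2)) for d in bot.search_frame(n,t)])
    c=bot.calibration(n);print(c)
print(bot.calibration("wrist"),bot.read_tool_rot(),bot.grip_depth)
E
```

```text
pics
top tray_blue [([187.5, 253.7, 37.0, 75.2], 0.92)]
top tray_grey [([206.4, 248.8, 17.2, 58.6], 0.44)]
top tray_yellow [([295.1, 222.8, 37.8, 77.4], 0.96)]
top dock_empty [([241.5, 264.2, 42.9, 73.8], 0.76), ([362.8, 179.7, 16.9, 13.5], 0.68)]
top cap_blue [([412.6, 182.2, 10.6, 14.3], 0.43)]
top cap_black []
top relay_orange [([367.4, 180.4, 9.6, 15.1], 0.77)]
top terminal_grey [([362.0, 218.9, 14.4, 22.5], 0.75)]
{'mtx': array([[478.3604318,   0.       , 311.8794298],
       [  0.       , 478.3604318, 243.2891457],
       [  0.       ,   0.       ,   1.       ]]), 'k1': 0.030948909162425514, 'extrinsics': array([[-0.02854676, -0.99940333, -0.01944373,  0.20769259],
       [-0.99331781,  0.03053826, -0.11129753,  0.55646717],
       [ 0.1118249 ,  0.01613662, -0.9935969 ,  0.98998284],
       [ 0.        ,  0.        ,  0.        ,  1.        ]])}
side tray_blue [([335.1, 360.1, 109.8, 51.5], 0.98), ([268.5, 174.5, 17.2, 20.8], 0.59), ([373.9, 183.3, 12.4, 19.9], 0.28)]
side tray_grey [([329.6, 373.9, 102.1, 42.6], 0.55)]
side tray_yellow [([315.4, 238.9, 94.1, 35.0], 0.88)]
sid
[... 672 characters left out ...]
5912,  1.11367419],
       [ 0.        ,  0.        ,  0.        ,  1.        ]])}
{'mtx': array([[397.57730753,   0.        , 327.55076657],
       [  0.        , 397.57730753, 239.17861707],
       [  0.        ,   0.        ,   1.        ]]), 'k1': -0.07297541300842889, 'hand_eye': array([[ 4.78638255e-04, -9.53955135e-01, -2.99948947e-01,
         7.75092924e-02],
       [ 9.99999804e-01,  5.77787071e-04, -2.41857100e-04,
         3.94833483e-04],
       [ 4.04027446e-04, -2.99948772e-01,  9.53955225e-01,
        -1.69268389e-01],
       [ 0.00000000e+00,  0.00000000e+00,  0.00000000e+00,
         1.00000000e+00]])} [ 3.27904034e-06  9.73464413e-01  2.28838451e-01 -1.25737584e-05] 0.0187
```

Run:
```python
import cv2
a=cv2.imread("pics/top0.png")[150:350,160:440];cv2.imwrite("pics/top0c.png",cv2.resize(a,(800,571),interpolation=cv2.INTER_CUBIC))
a=cv2.imread("pics/side0.png")[100:430,220:500];cv2.imwrite("pics/side0c.png",cv2.resize(a,(509,600),interpolation=cv2.INTER_CUBIC))
```

```text
(no output)
```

View pics/top0c.png

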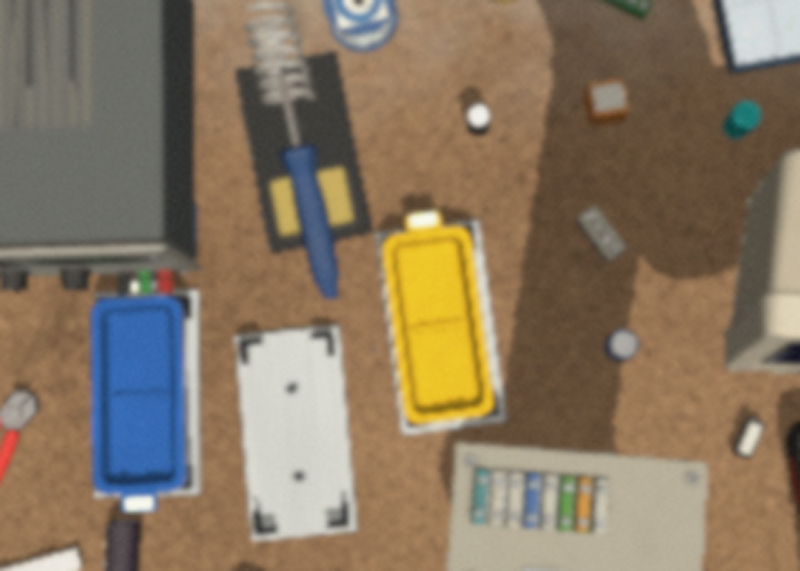

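View pics/side0.png

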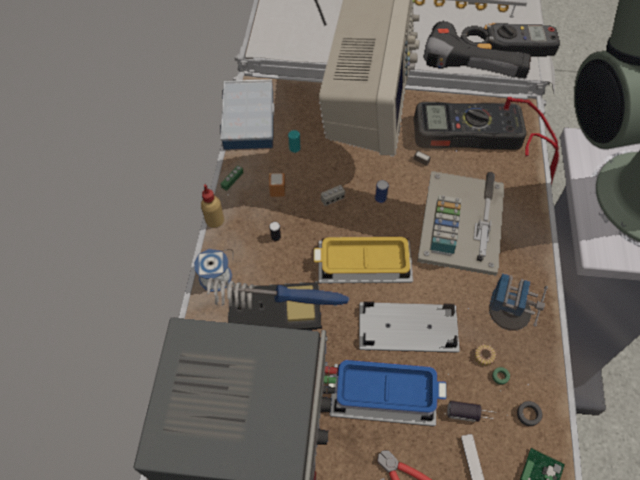

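The top view shows the blue tray nested at the left at crop (138,395), its ear towards the robot. The empty dock is at (295,432) and the yellow tray at (440,325). The parts in the same crop are the blue cap (622,345), black cap (478,117), relay (608,100) and grey terminal (602,233), with the turquoise look-alike at (743,118). Next I'll take closer wrist views.

```bash
cat > h.py <<'E'
import numpy as np, cv2
from cell import bot
from scipy.spatial.transform import Rotation as R
def wq(q): return R.from_quat([q[1],q[2],q[3],q[0]])
def quat(r): x,y,z,w=r.as_quat(); return np.array([w,x,y,z])
def down(a):
    """tool down, tool x axis at world yaw a"""
    x=np.array([np.cos(a),np.sin(a),0]);z=np.array([0,0,-1.]);return quat(R.from_matrix(np.c_[x,np.cross(z,x),z]))
def camT(name):
    c=bot.calibration(name)
    if name!="wrist": return np.linalg.inv(c["extrinsics"])
    T=np.eye(4);T[:3,:3]=wq(bot.read_tool_rot()).as_matrix();T[:3,3]=bot.read_position();return T@c["hand_eye"]
def pix2w(name,uv,z,T):
    c=bot.calibration(name);K=c["mtx"];D=np.array([c["k1"],0,0,0])
    p=cv2.undistortPoints(np.array(uv,float).reshape(-1,1,2),K,D).reshape(-1,2)
    d=np.c_[p,np.ones(len(p))]@T[:3,:3].T
    return (T[:3,3]+d*((z-T[2,3])/d[:,2])[:,None])[:,:2]
def snap(fn):
    T=camT("wrist");im=bot.camera("wrist");cv2.imwrite(f"pics/{fn}.png",im[:,:,::-1]);np.save(f"pics/{fn}.npy",T);return im,T
def yawfit(p,prefer=None):
    """pick of tool x yaw a or a+pi which solves with best last-joint"""
E
python3 - <<'E'
from h import *
T=camT("top")
f=lambda x,y:[160+x*.35,150+y*.35]
for n,u,v,z in [("blue",138,395,.042),("yel",440,325,.03),("dock",295,432,.006),("capb",622,345,.041),("capk",478,117,.036),("relay",608,100,.036),("term",602,233,.022),("instrcorner",195,265,.0),("teal",743,118,.04)]:
    p=pix2w("top",[f(u,v)],z,T)[0];print(n,p.round(3),np.hypot(*p).round(3))
for p in [(.33,.18),(.42,.0),(.45,.1),(.5,-.15)]:
  for a in (0,np.pi,np.pi/2,-np.pi/2):
    print(p,round(a,2),[None if (s:=bot.solve_ik([*p,z],down(a))) is None else np.round(s,2).tolist() for z in (.05,.25,)])
E
```

```text
blue [0.473 0.411] 0.627
yel [0.519 0.188] 0.552
dock [0.442 0.301] 0.535
capb [0.499 0.054] 0.502
capk [0.675 0.155] 0.692
relay [0.684 0.056] 0.687
term [0.585 0.063] 0.589
instrcorner [0.573 0.377] 0.686
teal [ 0.666 -0.043] 0.668
(0.33, 0.18) 0 [[0.3, 0.21, -0.83, 0.53, 0.0, -2.84], [0.3, -0.03, -0.51, 1.1, 0.0, -2.84]]
(0.33, 0.18) 3.14 [[0.3, 0.21, -0.83, 0.53, 0.0, 0.3], [0.3, -0.03, -0.51, 1.1, 0.0, 0.3]]
(0.33, 0.18) 1.57 [[0.3, 0.21, -0.83, 0.53, 0.0, 1.87], [0.3, -0.03, -0.51, 1.1, 0.0, 1.87]]
(0.33, 0.18) -1.57 [[0.3, 0.21, -0.83, 0.53, 0.0, -1.27], [0.3, -0.03, -0.51, 1.1, 0.0, -1.27]]
(0.42, 0.0) 0 [[-0.18, 0.28, -0.73, 0.56, 0.0, 2.97], [-0.18, 0.05, -0.42, 1.1, 0.0, 2.97]]
(0.42, 0.0) 3.14 [[-0.18, 0.28, -0.73, 0.56, 0.0, -0.18], [-0.18, 0.05, -0.42, 1.1, 0.0, -0.18]]
(0.42, 0.0) 1.57 [[-0.18, 0.28, -0.73, 0.56, 0.0, 1.39], [-0.18, 0.05, -0.42, 1.1, 0.0, 1.39]]
(0.42, 0.0) -1.57 [[-0.18, 0.28, -0.73, 0.56, 0.0, -1.75], [-0.18, 0.05, -0.42, 1.1, 0.0, -1.75]]
(0.45, 0.1) 0 [[0.06, 0.34, -0.63, 0.6, 0.0, -3.08], [0.06, 0.13, -0.33, 1.11, 0.0, -3.08]]
(0.45, 0.1) 3.14 [[0.06, 0.34, -0.63, 0.6, 0.0, 0.06], [0.06, 0.13, -0.33, 1.11, 0.0, 0.06]]
(0.45, 0.1) 1.57 [[0.06, 0.34, -0.63, 0.6, 0.0, 1.63], [0.06, 0.13, -0.33, 1.11, 0.0, 1.63]]
(0.45, 0.1) -1.57 [[0.06, 0.34, -0.63, 0.6, 0.0, -1.51], [0.06, 0.13, -0.33, 1.11, 0.0, -1.51]]
(0.5, -0.15) 0 [[-0.43, 0.44, -0.47, 0.66, 0.0, 2.71], [-0.43, 0.25, -0.18, 1.14, 0.0, 2.71]]
(0.5, -0.15) 3.14 [[-0.43, 0.44, -0.47, 0.66, 0.0, -0.43], [-0.43, 0.25, -0.18, 1.14, 0.0, -0.43]]
(0.5, -0.15) 1.57 [[-0.43, 0.44, -0.47, 0.66, 0.0, 1.14], [-0.43, 0.25, -0.18, 1.14, 0.0, 1.14]]
(0.5, -0.15) -1.57 [[-0.43, 0.44, -0.47, 0.66, 0.0, -2.0], [-0.43, 0.25, -0.18, 1.14, 0.0, -2.0]]
```

Run:
```python
from h import *
p=np.array(bot.read_position());bot.move_linear([p[0],p[1],.36],speed=.3)
bot.move_pose([.50,.10,.30],down(np.pi))
im,T=snap("wB")
for t in "tray_yellow cap_blue cap_black relay_orange terminal_grey".split(): print(t,[(d["bbox"],round(d["confidence"],2)) for d in bot.search_frame("wrist",t)])
bot.move_pose([.40,.34,.30],down(np.pi))
im,T=snap("wA")
for t in "tray_blue tray_grey tray_yellow dock_empty".split(): print(t,[(d["bbox"],round(d["confidence"],2)) for d in bot.search_frame("wrist",t)])
print(bot.read_clock())
```

```text
tray_yellow [([373.8, 137.4, 64.2, 138.1], 0.77)]
cap_blue [([272.7, 173.3, 24.4, 26.9], 0.69), ([211.0, 300.8, 16.7, 32.5], 0.6)]
cap_black [([362.7, 309.0, 14.0, 27.3], 0.74)]
relay_orange [([278.7, 312.8, 28.6, 34.4], 0.84)]
terminal_grey [([283.4, 237.1, 29.4, 38.6], 0.57)]
tray_blue [([358.5, 179.3, 67.2, 131.2], 0.89)]
tray_grey [([375.3, 190.5, 42.1, 124.3], 0.58)]
tray_yellow [([164.1, 226.8, 77.9, 121.9], 0.57)]
dock_empty [([254.2, 152.2, 80.1, 128.6], 0.92)]
5.4417
```

View pics/wB.png

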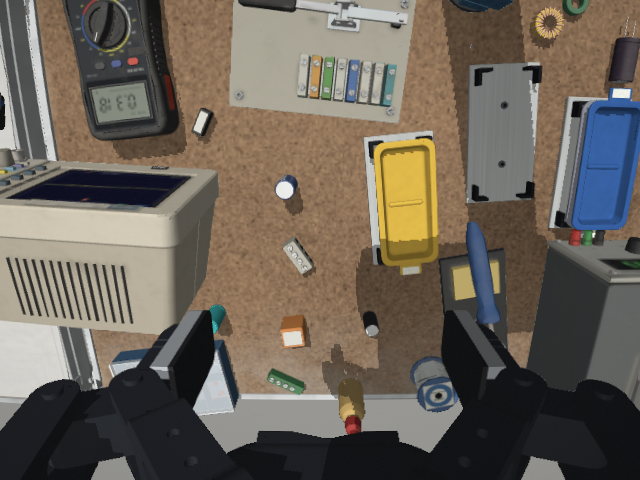

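View pics/wA.png

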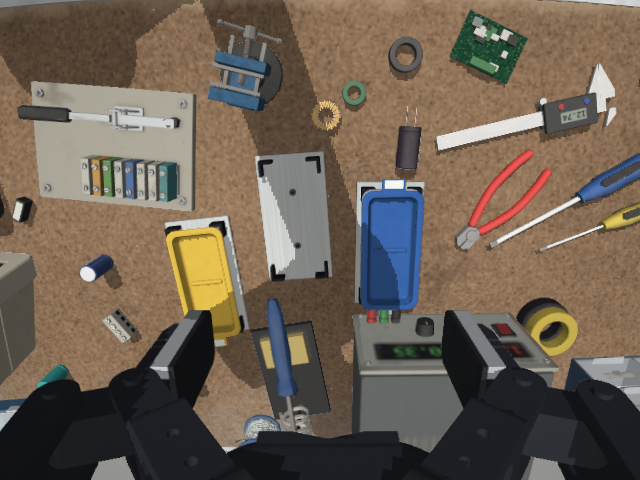

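Both views show the four trays/docks clearly, with no obstruction at mid-length. In wA the dock plate spans (256,156)–(330,280), the blue tray (360–424,185–310), and the yellow tray is left at (205,285). In wB the parts are blue cap (287,187), terminal (297,256), relay (292,332) and black cap (370,323).

Run:
```python
from h import *
def fit(fn,box,lo,hi,z,name):
    im=cv2.imread(f"pics/{fn}.png");T=np.load(f"pics/{fn}.npy");x,y,w,h=box
    m=np.zeros(im.shape[:2],np.uint8);m[y:y+h,x:x+w]=cv2.inRange(cv2.cvtColor(im,cv2.COLOR_BGR2HSV),lo,hi)[y:y+h,x:x+w]
    m=cv2.morphologyEx(m,cv2.MORPH_OPEN,np.ones((3,3)))
    c=max(cv2.findContours(m,0,2)[0],key=cv2.contourArea).reshape(-1,2)
    P=pix2w("wrist",c,z,T).astype(np.float32)*1000
    r=cv2.minAreaRect(P);print(fn,name,np.round(r[0],1),np.round(r[1],1),round(r[2],1))
for fn,b in(("wA",(345,175,95,150)),("wB",(545,85,95,150))): fit(fn,b,(100,90,40),(125,255,255),.042,"blue")
for fn,b in(("wA",(155,215,100,140)),("wB",(360,130,90,150))): fit(fn,b,(18,110,60),(33,255,255),.030,"yellow")
a=np.load("pics/wA.npy");b=np.load("pics/wB.npy")
for fn,T,uv in(("wA",a,[(256,156),(324,152),(330,276),(270,280)]),("wB",b,[(472,66),(539,65),(536,199),(468,202)])):
    P=pix2w("wrist",uv,.006,T);print(P.round(4).tolist(),P.mean(0))
x=cv2.resize(cv2.imread("pics/wA.png")[145:325,245:435],None,fx=3.3,fy=3.3,interpolation=cv2.INTER_CUBIC)
y=cv2.resize(cv2.imread("pics/wB.png")[165:350,265:385],None,fx=3.2,fy=3.2,interpolation=cv2.INTER_CUBIC)
cv2.imwrite("pics/c1.png",x);cv2.imwrite("pics/c2.png",y)
```

```text
wA blue [469.6 411.6] [155.1  67.7] 0.7
wB blue [469.2 411. ] [155.5  69. ] 0.7
wA yellow [526.9 190. ] [156.1  69. ] 6.3
wB yellow [524.2 189.8] [150.   68.5] 6.4
[[0.3699, 0.257], [0.3656, 0.3354], [0.519, 0.3425], [0.5245, 0.2666]] [0.44477355 0.30036143]
[[0.3709, 0.2582], [0.3676, 0.3343], [0.5194, 0.3515], [0.5236, 0.2677]] [0.44536554 0.30291802]
```

View pics/c1.png

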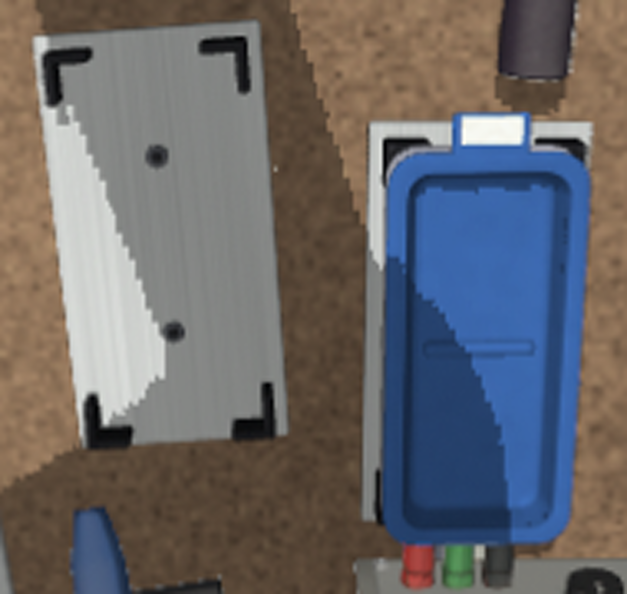

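View pics/c2.png

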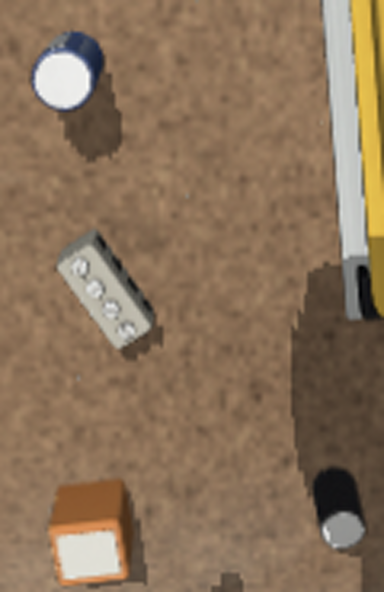

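The c1 crop gives dock plate corners at (36,38), (260,22), (287,433), (85,447). The c2 crop gives part tops: blue cap (63,82), black cap (342,530), relay (94,556), and terminal screws from (80,266) to (127,330).

Run:
```python
from h import *
b=np.load("pics/wB.npy");a=np.load("pics/wA.npy")
w=lambda pts,z:pix2w("wrist",[(265+x/3.2,165+y/3.2) for x,y in pts],z,b)
print("capb",w([(63,82)],.041),"capk",w([(342,530)],.036))
P=w([(58,535),(125,528),(130,575),(63,585)],.036);print("relay",P.tolist(),P.mean(0),[np.degrees(np.arctan2(*(q-p)[::-1])) for p,q in zip(P,np.roll(P,-1,0))])
P=w([(80,266),(127,330)],.024);print("term",P.mean(0),np.linalg.norm(P[1]-P[0]),np.degrees(np.arctan2(*(P[1]-P[0])[::-1])))
P=pix2w("wrist",[(245+x/3.3,145+y/3.3) for x,y in [(36,38),(260,22),(287,433),(85,447)]],.006,a);d=P[2:].mean(0)-P[:2].mean(0)
print("dock",P.mean(0),[np.linalg.norm(q-p) for p,q in zip(P,np.roll(P,-1,0))],np.degrees(np.arctan2(d[1],d[0])))
print("grey dock corner etc bottle base,spool",pix2w("side",[(213,222),(212,285),(320,440)],0,camT("side")))
print("top check",[pix2w("top",[(d["bbox"][0]+d["bbox"][2]/2,d["bbox"][1]+d["bbox"][3]/2)],z,camT("top")) for bt,z in((0,0),) for d in [{"bbox":[367.4,180.4,9.6,15.1]}]])
print(pix2w("wrist",[(410,120),(400,20)],.0,b))
# touch-off at opening 0.8
bot.move_pose([.515,.112,.12],down(-np.pi/2));bot.set_gripper(.8)
bot.move_linear([.515,.112,.03],speed=.2)
print(bot.move_linear([.515,.112,-.012],speed=.02,until_force=4),bot.read_position(),bot.read_gripper_width(),bot.read_clock())
p=bot.read_position();bot.move_linear([.515,.112,.1],speed=.3)
```

```text
capb [[0.50359643 0.05271559]] capk [[0.67937786 0.15412003]]
relay [[0.68147471047816, 0.044176992563427046], [0.6783278306107676, 0.07021682079119548], [0.6993038653217601, 0.07174417658795686], [0.703923406626993, 0.04528664798651067]] [0.69075745 0.05785616] [np.float64(96.89070626589792), np.float64(4.164603715389093), np.float64(-80.09587390757913), np.float64(-177.17013116245806)]
term [0.58819002 0.06337933] 0.030519706558102797 33.66461524563389
dock [0.44505383 0.30112093] [np.float64(0.07843387427428954), np.float64(0.15435193290324936), np.float64(0.07767215351522154), np.float64(0.15501396833981126)] 3.800619493363514
grey dock corner etc bottle base,spool [[0.79149706 0.13481511]
 [0.76878976 0.25740367]
 [0.56429312 0.4897923 ]]
top check [array([[0.68607998, 0.05364195]])]
[[0.42951793 0.19356909]
 [0.32429299 0.17771298]]
False [ 0.51507802  0.11201597 -0.01191843] 0.8024229150924724 10.4
```

Run:
```python
from h import *
bot.move_linear([.515,.112,-.005],speed=.3)
print(bot.read_ft_force())
for z in (-.010,-.012,-.014,-.016):
    r=bot.move_linear([.515,.112,z],speed=.02,until_force=4);print(z,r,bot.read_position()[2],np.round(bot.read_ft_force(),1),bot.read_clock())
    if r: break
bot.move_linear([.515,.112,.1],speed=.3)
```

```text
[0.34070503 0.08060659 0.70451239]
-0.01 False -0.009186248465837134 [-0.1  0.3 -0.1] 11.825
-0.012 False -0.011949613856244351 [-0.  -0.7 -0.7] 12.075
-0.014 False -0.0142059984827057 [0.7 0.5 0.4] 12.325
-0.016 False -0.016186125110676353 [ 0.1  0.3 -0.3] 12.575
```

Run:
```python
from h import *
bot.move_linear([.515,.112,-.014],speed=.3)
r=bot.move_linear([.515,.112,-.030],speed=.02,until_force=4);print(r,bot.read_position()[2],np.round(bot.read_ft_force(),1),bot.read_clock())
im=bot.camera("side")
bot.move_linear([.515,.112,.05],speed=.3)
cv2.imwrite("pics/s1.png",cv2.resize(im[90:330,260:460,::-1],None,fx=2.5,fy=2.5,interpolation=cv2.INTER_CUBIC))
bot.set_gripper(0.2)
bot.move_linear([.515,.112,.01],speed=.3)
r=bot.move_linear([.515,.112,-.030],speed=.02,until_force=4);print("at .2",r,bot.read_position()[2],np.round(bot.read_ft_force(),1),bot.read_clock())
bot.move_linear([.515,.112,.1],speed=.3)
```

```text
False -0.029978679526068232 [-0.1 -0.2  0.6] 14.5917
at .2 True -0.025615993309497112 [-0.2 -0.2  5.3] 17.4667
```

View pics/s1.png

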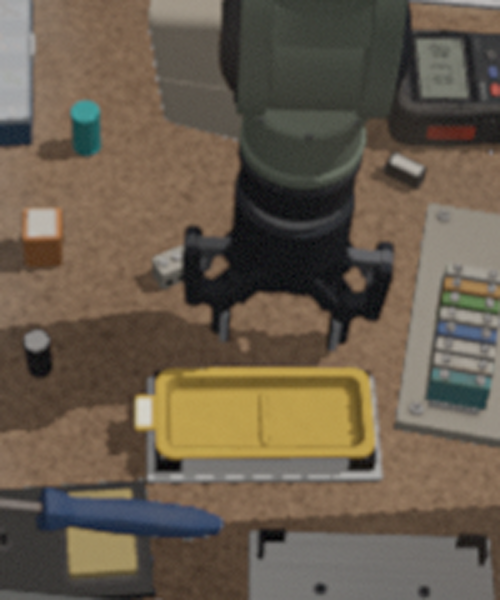

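The side crop shows the open fingertips at crop (222,342) and (336,342), next to the yellow tray. I'll work out how high they really are.

Run:
```python
from h import *
T=camT("side")
uv=[(260+222/2.5,90+342/2.5),(260+336/2.5,90+342/2.5)]
for z in (0,.01,.02,.03): print(z,pix2w("side",uv,z,T).round(4).tolist())
print(bot.read_position(),bot.read_joint_positions(),bot.read_gripper_width(),bot.read_tool_rot())
bot.set_gripper(0.0)
bot.move_linear([.515,.112,.01],speed=.3)
r=bot.move_linear([.515,.112,-.035],speed=.02,until_force=3);print("at 0",r,bot.read_position()[2],bot.read_gripper_width(),np.round(bot.read_ft_force(),1),bot.read_clock())
bot.move_linear([.515,.112,.1],speed=.3)
```

```text
0 [[0.5529, 0.1202], [0.4732, 0.1119]]
0.01 [[0.5527, 0.1266], [0.4739, 0.1184]]
0.02 [[0.5526, 0.133], [0.4747, 0.1249]]
0.03 [[0.5524, 0.1394], [0.4754, 0.1314]]
[0.51545162 0.11202788 0.10066067] [ 7.40397485e-02  3.81068792e-01 -4.03073593e-01  7.86617103e-01
 -2.45444946e-05 -1.49676708e+00] 0.1985417801766002 [-5.94011396e-06  7.07110493e-01 -7.07103069e-01  2.13213787e-05]
at 0 True -0.025813473745110338 -0.004868427109588379 [-0.8 -0.3  5.5] 20.4083
```

Run:
```python
from h import *
bot.set_gripper(.8)
bot.move_linear([.515,.112,-.027],speed=.4)
r=bot.move_linear([.515,.112,-.045],speed=.025,until_force=3);print(r,bot.read_position()[2],bot.read_gripper_width(),np.round(bot.read_ft_force(),1),bot.read_clock())
im=bot.camera("side")
cv2.imwrite("pics/s2.png",cv2.resize(im[160:260,310:430,::-1],None,fx=5,fy=5,interpolation=cv2.INTER_CUBIC))
bot.move_linear([.515,.112,.15],speed=.4)
```

```text
True -0.033085477442908316 0.7981431111651133 [-1.1 -0.4  5.1] 22.525
```

View pics/s2.png

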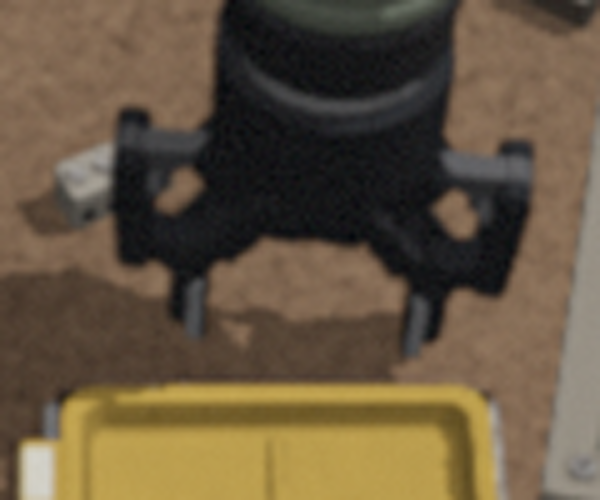

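At 0.8 opening the tips touch the bench at TCP z = -0.033, and shut at -0.0257. So the fingertips sit about 25 mm higher than the nominal TCP, and I'll use these measured offsets. Now the blue tray.

```bash
cat >> h.py <<'E'
from scipy.interpolate import interp1d
TIP=lambda o: .0257+float(np.interp(o,[0,.25,.35,.5,.65,.8,1],[0,0,.0005,.0022,.0045,.0072,.013]))  # tip height above TCP reading
E
python3 - <<'E'
from h import *
q=down(np.pi+np.radians(.7));P=[.475,.4115]
bot.set_gripper(1.0)
bot.move_pose([*P,.12],q);bot.move_linear([*P,.02],speed=.2)
z=.0345-TIP(.8);print(z)
print(bot.move_linear([*P,z],speed=.04,until_force=6),bot.read_position(),bot.read_ft_force(),bot.read_clock())
im=bot.camera("side");cv2.imwrite("pics/s3.png",cv2.resize(im[320:440,310:460,::-1],None,fx=5,fy=5,interpolation=cv2.INTER_CUBIC))
E
```

```text
0.0016000000000000042
False [0.47487658 0.41142446 0.00144638] [ 0.6481089  -0.25229923 -0.2471755 ] 26.5667
```

View pics/s3.png

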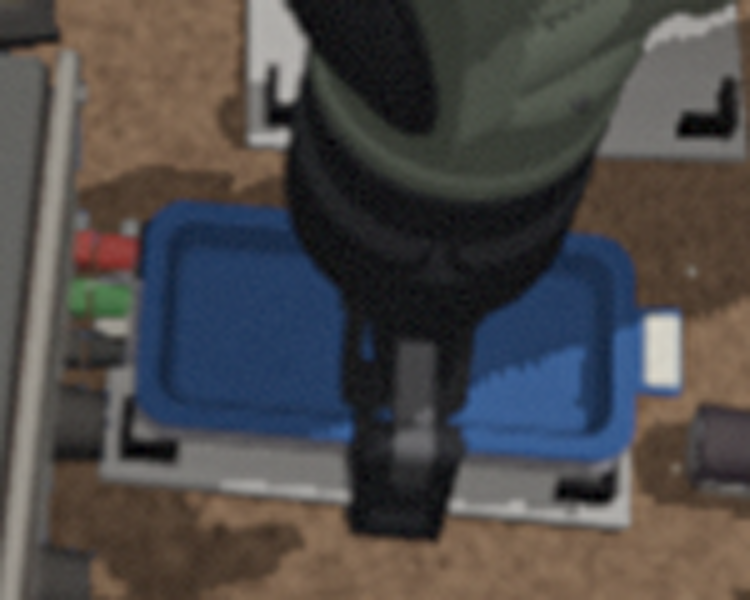

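The gripper straddles the blue tray at mid-length, with its fingers outside the flange. I'll close and lift, then look.

Run:
```python
from h import *
P=[.475,.4115]
bot.set_gripper(0,grasp_force=50);print(bot.read_gripper_width(),bot.read_finger_force(),bot.read_ft_force())
if bot.read_gripper_width()>.7:
    z=bot.read_position()[2]
    bot.move_linear([*P,z+.03],speed=.05);print(bot.read_ft_force(),bot.read_gripper_width())
    bot.move_linear([*P,z+.09],speed=.15);print(z,bot.read_ft_force(),bot.read_gripper_width(),bot.read_clock())
im=bot.camera("side");cv2.imwrite("pics/s4.png",cv2.resize(im[230:440,300:460,::-1],None,fx=2.8,fy=2.8,interpolation=cv2.INTER_CUBIC))
```

```text
0.7717669446207668 54.518296122550964 [-1.62293625 -0.88521403  6.41185739]
[ 0.15258169  0.22855606 -2.08861921] 0.773330567264948
0.0024595311086829247 [-0.64806087 -0.01064678 -1.74750227] 0.7709599592006359 28.2667
```

View pics/s4.png

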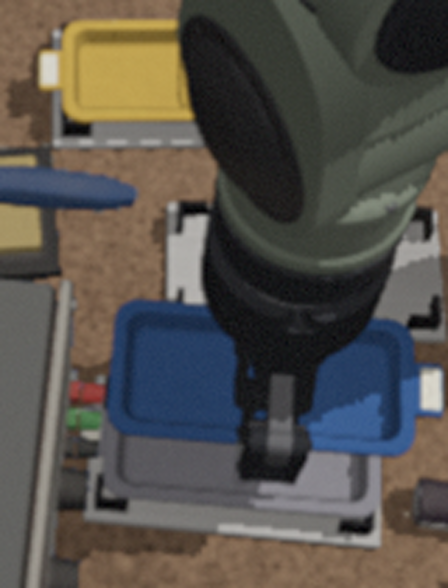

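Blue is lifted alone and the grey tray stays flat in its dock. Next is the empty dock.

Run:
```python
from h import *
D=[.445,.3015];q=down(np.pi+np.radians(3.8))
bot.move_linear([*D,.085],speed=.2,rotation=q)
bot.move_linear([*D,.005],speed=.15)
print(bot.move_linear([*D,-.013],speed=.03,until_force=5),bot.read_position(),bot.read_ft_force())
bot.set_gripper(1.0);bot.wait(.2)
bot.move_linear([*D,.1],speed=.2)
bot.move_pose([.42,.22,.30],down(np.pi));snap("wC");print(bot.read_clock())
```

```text
True [ 0.44523443  0.30158967 -0.00948907] [-0.24690313  0.16641091  5.80618925]
32.3917
```

View pics/wC.png

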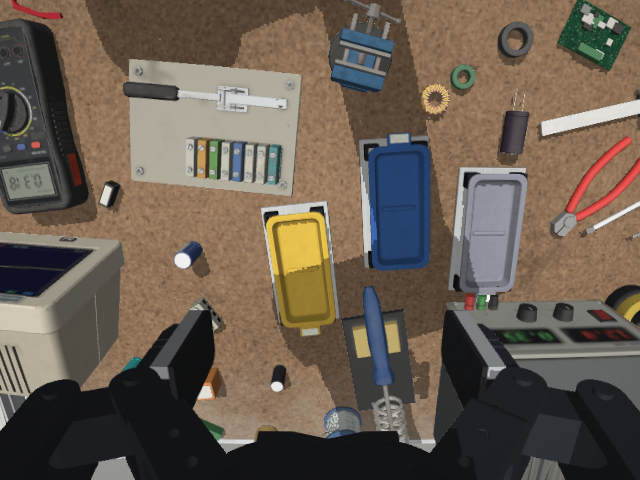

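The blue tray sits inside all four guides of its dock. The grey tray at (490,232) and yellow tray at (300,268) haven't moved. Next are the blue cap and relay.

```bash
cat >> h.py <<'E'
def pick_place(P,a,width,tip,tray,ta,s,opn=.5,force=30):
    """grasp at P with tool x yaw a; place in tray at distance s along its axis (yaw ta)"""
    P=np.array(P);zg=tip-TIP(width/.085)
    D=np.array(tray)+s*np.array([np.cos(ta),np.sin(ta)])
    bot.set_gripper(opn)
    bot.move_pose([*P,.11],down(a));bot.move_linear([*P,zg+.04],speed=.25)
    if bot.move_linear([*P,zg],speed=.06,until_force=5): print("HIT",bot.read_position());return False
    bot.set_gripper(0,grasp_force=force);w=bot.read_gripper_width();print("width mm",w*85,bot.read_finger_force())
    if abs(w*.085-width)>.006: print("BAD GRASP");return False
    z0=bot.read_position()[2]
    bot.move_linear([*P,z0+.11],speed=.25)
    bot.move_linear([*D,z0+.11],speed=.25,rotation=down(np.pi+ta))
    if abs(bot.read_gripper_width()-w)>.04: print("LOST");return False
    bot.move_linear([*D,z0+.03],speed=.2)
    r=bot.move_linear([*D,z0+.014],speed=.03,until_force=2.5);print("contact",r,bot.read_position()[2]-z0)
    bot.set_gripper(min(1,w+.14));bot.wait(.1)
    bot.move_linear([*D,z0+.11],speed=.25);print(bot.read_clock());return True
E
python3 - <<'E'
from h import *
Y=[.521,.1895];ya=np.radians(6.3)
ok=pick_place([.503,.053],np.pi+ya,.022,.016,Y,ya,-.031)
if ok: ok=pick_place([.688,.0575],np.pi+np.radians(6),.028,.015,Y,ya,.031,opn=.6)
bot.move_pose([.50,.12,.30],down(np.pi));snap("wD")
E
```

```text
width mm 21.117268376301368 29.37532603740692
contact True 0.017937476103071608
38.6917
width mm 27.641201011868972 30.583884716033936
contact True 0.017921493598575637
44.975
```

View pics/wD.png

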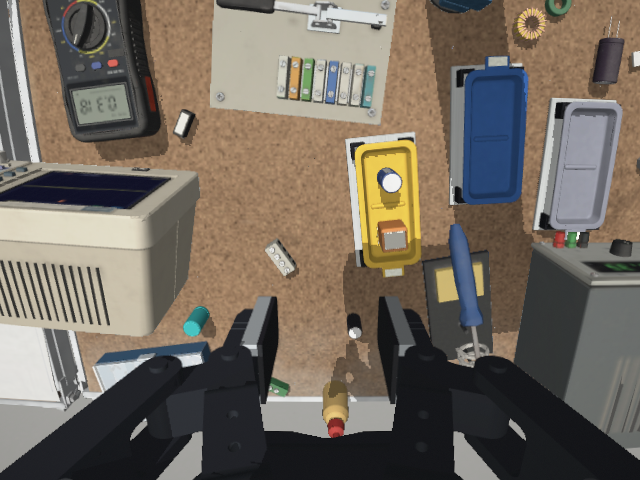

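The blue cap (390,180) and relay (392,235) stand upright in the yellow tray, each on its own side of the rib. Both made contact at 17.9 mm, which matches the floor height. Next are the black cap and grey terminal.

Run:
```python
from h import *
B=[.445,.3015];ba=np.radians(3.8)
ok=pick_place([.678,.1545],np.pi+ba,.018,.015,B,ba,.031)
if ok: ok=pick_place([.587,.0635],np.pi+np.radians(33.7),.017,.011,B,ba,-.031,opn=.5)
bot.move_pose([.40,.20,.33],down(np.pi));snap("wE");im=bot.camera("side")
cv2.imwrite("pics/s5.png",im[:,:,::-1]);a=cv2.imread("pics/wE.png")
cv2.imwrite("pics/c3.png",np.hstack([cv2.resize(a[100:360,240:540],(420,364)),cv2.resize(im[220:440,310:470,::-1],(265,364))]))
```

```text
width mm 16.689832597156123 29.33817207813263
contact True 0.01789173149095083
52.4417
width mm 15.875511627743938 30.684220790863037
contact True 0.017923904041728188
59.2333
```

View pics/c3.png

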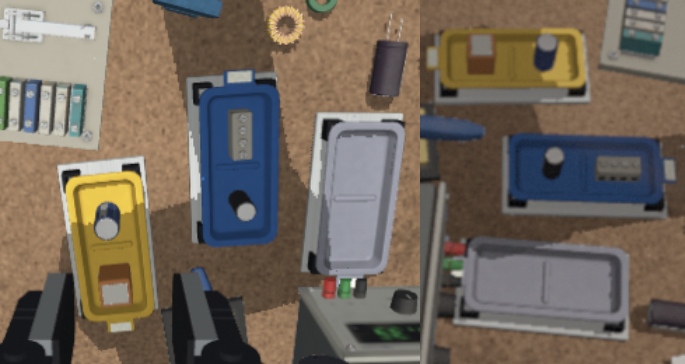

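Both parts stand flat on the blue tray's floor: the black cap at crop (242,206) and the terminal at (238,136). All three trays are seated in their docks and the gripper is clear, so I'm handing in.

```bash
python3 -c "
from cell import bot
print(bot.close_job())"
```

```text
the job is handed in; nothing more can be done
None
```

The job is handed in, done in the order asked at about 59 s on the robot's clock: the blue tray is seated in the empty dock, all four parts stand upright in their trays, and the yellow and grey trays are still in their docks.

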